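Load the tumbling mill with a glass casting and close its drum

TASK

Get the tumbling mill ready for its next run: lower the squat block of cast glass from the tray into the open drum without dropping it in, then put the drum's lid on, all three ears over the three studs and pushed fully home on the rim without forcing it, and let go (the nuts come later). Leave the long wavy glass piece where it lies in the tray, and do not disturb the other things on the bench.

Things in the scene. Friction and masses are not known exactly. Their poses are not given: they have to be found in the camera images.
- block_centre (a point): squat rounded block of green cast glass, about 80 long (its x) x 42 wide (its y) x 46 mm high, flat vertical sides 42 mm apart, about 220 g; standing on its flat base in the tray. The point is its middle, 21 mm above its base; z up.
- twist_centre (a point): long wavy bar of green cast glass, 156 mm long (its x), 26 mm thick, 46 mm wide over its waves, lying in the tray; stays there. The point is its middle, 13 mm above the tray floor.
- tray: shallow white plastic tray, fixed, 240 (its x) x 180 (its y) x 28 mm high outside, walls and floor 4 mm. Origin: centre of its underside, on the bench.
- lid_handle (a point): middle of the lid's straight steel strap handle, which stands above the middle of the lid. The bar runs along x of this frame: 116 mm long, 16 mm wide (y), 18 mm high (z), on two posts at x = +50 and -50 mm. Its middle is 49 mm above the lid's underside and 39 mm above its top. The lid lies flat on the bench, handle up; z points out of its top.
- lid_seal (a point): middle of the lid's underside, a rubber seal face 144 mm across (same axes as the handle). The lid is home when this face lies on the drum's rim with a stud through each of its three holes; any of the three turns that match is right.
- lid_hole0 (a point): centre of the hole at +x of the lid, at the level of the seal face (same axes).
- drum_mouth (a point): middle of the mouth of the mill's metal drum, in the plane of its rim. z points out of the mouth along the drum's axis, x to stud 0. The drum is a round pot held tilted 23 to 36 degrees from upright, mouth leaning to the robot's side; inside 132 mm across and 85 mm deep, wall 5 mm.
- stud0 (a point): axis of stud 0, at the level of the rim plane (drum axes). Three lugs outside the rim each carry a stud parallel to the drum's z: 10 mm thick, tapered tip 25 mm above the rim plane, 84 mm from the drum's axis at 0, +120 and -120 degrees from its x. The lugs end 4 mm below the rim plane.
- stud1 (a point): axis of stud 1 (+120 degrees) at the level of the rim plane.
- stud2 (a point): axis of stud 2 (-120 degrees) at the level of the rim plane.
- mill: the mill's grey stand, fixed: base plate 220 x 200 mm from x = -120 to 100 mm, two cheek plates up to 140 mm high at y = +88 and -88 mm beside the drum's foot. Origin: on the bench under the tilt axis (which is 100 mm up); the drum leans to -x of this frame.
- drum: the drum; origin at the middle of its underside, 93 mm along its axis below the mouth; z out of the mouth. It neither tilts nor turns by hand (stiff gear, locked stand).
- block: the squat block again, origin at the middle of its base.
- lid: the drum's lid, about 450 g: grey metal disc 150 mm across, 9 mm thick with its seal, with three drilled ears reaching out to 97 mm. Holes 13 mm wide, centres 84 mm from the lid's middle at 0, +120 and -120 degrees from its x axis; ears 6 mm thick, undersides 4 mm above the seal face. Origin: middle of its underside.
- pot: white pot of brushes, 84 mm wide, 210 mm high with the brushes; bystander. Origin: middle of its base.
- tin: closed steel tin, 76 mm wide, 115 mm high; bystander. Origin: middle of its base.
- maquette: plaster block 75 x 60 x 50 mm with a cone on top, 82 mm high; bystander. Origin: middle of its base.

How it is judged:
On the way, in this order (a step that is already met when the one before it is completed fails the run):
1. the squat block lies inside the drum, let go and at rest (distance between block_centre and drum below 0.09 m and z of block_centre in the frame of drum between 0.01 and 0.07 m and contact force between block and the fingers below 0.1 N and linear speed of block below 0.05 m/s), for 0.2 s.
2. the lid is on all three studs and its seal lies on the rim (z of lid_seal in the frame of drum_mouth below 0.003 m and angle between the z axis of lid and the z axis of drum, either way round below 0.04 rad and (distance between lid_hole0 and stud0 below 0.005 m or distance between lid_hole0 and stud1 below 0.005 m or distance between lid_hole0 and stud2 below 0.005 m)), for 0.2 s.
At the end, for the whole second after the job is handed in: The squat glass block rests inside the drum; the lid sits on the drum with a stud through each of its three holes (hole axis within 5 mm of a stud axis, lid middle within 5 mm of the mouth middle), its seal within 3 mm of the rim and square to it within 0.04 rad; lid and block at rest and let go (all of step 2 and distance between block_centre and drum below 0.09 m and z of block_centre in the frame of drum between 0.01 and 0.07 m and distance between lid_seal and drum_mouth below 0.005 m and linear speed of lid below 0.02 m/s and linear speed of block below 0.05 m/s and contact force between lid and the fingers below 0.1 N); the robot touches nothing.
It fails at once if the squat block is dropped into the drum (faster than 1 m/s at or in the drum) (distance between block_centre and drum below 0.12 m and linear speed of block above 1 m/s).
It fails at once if the lid is forced (more than 120 N in all between lid and drum) (contact force between lid and drum above 120 N).
It fails at once if the wavy piece is moved more than 30 mm (distance of twist_centre from where it was at the start of the episode above 0.03 m).
It fails at once if a bystander is moved more than 25 mm or tipped over (distance of any of pot, tin, maquette from where it was at the start of the episode above 0.025 m or angle between any of pot, tin, maquette's own z axis and vertical above 0.3 rad).
It also fails if it takes over 61 s, if anything falls off the work surface, if the arm or the gripper's body presses on something with over 40 N, if the wrist force passes 120 N, or if a joint passes its speed limit or range.

ROBOT

A 7-joint arm with a two-finger parallel gripper is mounted at the origin on the work surface. World frame = base frame: x ahead of the robot, y to its left, z up, the work surface at z = 0. Lengths are in m, angles in rad, forces in N, time in s.
With the tool pointing down it reaches from about 0.4 to 0.85 m from the base axis. Payload 10.4 kg.
Tool frame: the origin (TCP) lies between the finger pads; the fingertips stand 22 mm ahead of it and the grasp point (between the pads) lies 3 mm ahead of it; z points along the fingers, y is the line along which they close (so a half turn about z gives the same grasp; the last joint's range is limited). The gripper opens to 85 mm and grips with 20 to 120 N. Pads are 22 mm wide; open, the fingers measure 114 mm over their backs; the gripper's body (76 mm by 85 mm) begins 54 mm behind the grasp point. The pads swing forward as they close: fully open they stand 13 mm farther back than shut.
Start: joints at [1.197, 0.332, -0.065, 1.46, 0.022, 1.35, -0.088], TCP at [0.215, -0.587, 0.253] pointing down, gripper open.
Joint ranges: [-2.6, 2.6], [-0.5, 2.12], [-1.47, 1.34], [0.16, 2.42], [-1.27, 4.41], [0.06, 2.06], [-2.6, 2.6]. Speed limits (rad/s): [2.22, 2.22, 2.79, 2.79, 3.14, 3.14, 3.14].

INTERFACE

Orientations are given as a unit quaternion [x, y, z, w].
In Python, from workcell import manip, camera, ticket, boxes_of, outline_of gives the robot as it stands.
- The arm moves only by the tool carry_out, never from a script. Its argument "deltas" is a list of rows, each a list of 5 numbers: the shift along the tool's x, y, z as a fraction of full scale, then the turn about the tool's z as a fraction of full scale, then the opening, from -1 (shut) to 1 (fully open), so that 0 is half open. In form: [[tx, ty, tz, spin, gripper], ...]. A call has 1 to 20 rows; each row is the pose to reach, as a shift and turn from the pose commanded when the call began, along the tool's axes at that moment; what a row does not reach only later rows make up. Full scale, the value 1, is 150 mm for a shift and 30 degrees for a turn. A row lasts 1/8 s, in which the tool goes at most 62.5 mm and 10.7 degrees, less where a joint would pass 70% of its speed; a pose out of reach is approached as far as the arm can. A call with a number of a shift or a turn outside -1 to 1 is refused whole. A call with a gripper value outside its range is refused whole. The fingers move at their own pace and stop on an object; "force" is the grip in N (left out, the last holds). Time passes only in rows, so rows that repeat a pose let the fingers close. It gives the time, the measured TCP pose, the force, the opening and the grip force at its end, in the units of the state.
- manip.get_obs(): the state, without advancing time (a new reading comes with each control period).
- camera(name): name is "scene" or "top" or "wrist"; returns a dict with "img" (400x640x3 uint8, red, green, blue), "depth" (400x640 float32, m along the optical axis (not along the pixel's ray), 0 where there is no reading), "vertical_fov" (degrees; the focal length in pixels is half the picture's height over the tangent of half this angle, whatever the lens; pixels are square), "cx", "cy" (the principal point, pixels), "R" (3x3) and "t" (3): a world point X has camera coordinates R X + t. Camera axes: x right, y down, z forward; pixel columns grow to the right and rows downward; lengths in m; the calibration is good to about 2 mm. The wrist camera is an equidistant fisheye: a pixel r from the principal point sees the ray r / f radians off the axis. A picture is of the moment at which its call begins.
- ticket.hand_in(): hands the job in; it is judged then, once.
Trained networks look in a picture, given as the dict that the camera call returned (one of the last four; its "shot" number tells which), for a name from the list of things; names that differ only in an ending like _2 or _b are one class to them, and where a whole thing is asked for, a point or a joint stands for the part that bears it (a point fixed in the world has none). Each returns a list of dicts, best first, with "conf" (0 to 1); they miss things now and then, are a little off and sometimes report something else, mostly with a low value. They report only what shows in the picture. A call takes as long as a camera call.
- boxes_of(query, picture): "position" ([x, y, z] in m, in world coordinates, good to about 4 mm: the middle of the surface that is visible of it).
- outline_of(query, picture): "region" (400x640 bool, what is visible of it).
The state is a dict: "clock": time; "joint_pos": joint angles; "joint_velocities": joint speeds; "tau": joint torques, N m; "position": TCP position; "ee_rot": TCP orientation; "ft_force": force on the tool from outside, world axes, zero at the start; "torque": the same for the moment, N m; "grip_width": opening from 0.0 (shut) to 1.0 (fully open); "grasp_force": force on a finger pad.
Only numpy, scipy, OpenCV 4.12 (cv2) and the standard library are available. Lean on these libraries where they do the work, as an engineer would, in place of code of your own. Each camera call takes 0.05 s, during which the arm holds its last target. There are 200 camera calls.

## Working session

There is one attempt and no reset: what is moved stays moved. The work goes in short steps, Python scripts to look and compute and a tool call to move; the robot and the scene stay as the last step left them, time stands still between calls to the robot, and variables do not carry over. Pictures are saved under pics/ and viewed, at most 10 in all, crops included, and the job is handed in when it is done.

Besides the shell and the picture viewer there is one more tool, called after "Request:" as name(argument=value, ...), one argument or row to a line, values as JSON. carry_out: Moves the arm, as the interface text tells. Its arguments: {"type":"object","properties":{"deltas":{"type":"array","items":{"type":"array","items":{"type":"number"}}},"force":{"type":"number"}},"required":["deltas"]}

```bash
mkdir -p pics; cat > h.py <<'E'
import numpy as np, cv2
from workcell import manip, camera, ticket, boxes_of, outline_of
from scipy.spatial.transform import Rotation as Ro
def save(p,n): cv2.imwrite('pics/'+n+'.png',cv2.cvtColor(p['img'],cv2.COLOR_RGB2BGR))
def cloud(p,wrist=False):
    d=p['depth']; H,W=d.shape; f=H/2/np.tan(np.radians(p['vertical_fov']/2))
    v,u=np.mgrid[:H,:W]; x=(u-p['cx'])/f; y=(v-p['cy'])/f
    if wrist:
        r=np.hypot(x,y)+1e-9; k=np.tan(np.minimum(r,1.5))/r; x=x*k;y=y*k
    c=np.stack([x*d,y*d,d],-1); X=(c-p['t'])@p['R']
    X[d<=0]=np.nan
    return X
E
python3 - <<'E'
from h import *
o=manip.get_obs(); print(o)
print(Ro.from_quat(o['ee_rot']).as_matrix().round(3))
a=camera('scene');b=camera('top');save(a,'s0');save(b,'t0')
for p in (a,b):
  print(p['t'],p['R'].round(2).tolist(),p['vertical_fov'])
  for q in 'block_centre twist_centre tray lid_handle lid_seal lid_hole0 drum_mouth stud0 stud1 stud2 mill drum lid pot tin maquette'.split():
    try: print(q,[(np.round(r['position'],3).tolist(),round(r['conf'],2)) for r in boxes_of(q,p)[:3]])
    except Exception as e: print(q,e)
E
```

```text
{'clock': 0.0, 'joint_pos': array([ 1.19741071,  0.33285608, -0.06470441,  1.46096446,  0.02161208,
        1.34990853, -0.08846898]), 'joint_velocities': array([ 0.00146123,  0.00128965, -0.00014814,  0.00199932, -0.00172683,
       -0.00031206, -0.00032444]), 'tau': array([-1.11773606e-03, -6.25446510e+01,  4.81463608e-02, -3.91613138e+01,
        1.60854904e-02,  9.96934745e-03, -2.28394617e-05]), 'position': array([ 0.21464397, -0.58660623,  0.25251474]), 'ee_rot': array([ 9.84652641e-01,  1.74524091e-01, -1.64331708e-04, -7.01210376e-04]), 'ft_force': array([ 0.79955822, -0.3484432 , -0.32766408]), 'torque': array([-0.01360285, -0.02166082, -0.03261931]), 'grasp_force': 0.0, 'grip_width': 1.0012040537688869}
[[ 0.939  0.344 -0.001]
 [ 0.344 -0.939  0.001]
 [-0.    -0.001 -1.   ]]
[ 0.30962648 -0.33065966  1.52147082] [[-0.51, 0.86, 0.01], [0.66, 0.4, -0.63], [-0.55, -0.32, -0.77]] 50.12394575694533
block_centre [([0.518, -0.293, 0.044], 0.57)]
twist_centre [([0.474, -0.37, 0.025], 0.89)]
tray [([0.484, -0.306, 0.002], 0.7)]
lid_handle [([0.47, 0.321, 0.006], 0.6)]
lid_seal [([0.
[... 637 characters left out ...]
1, -0.98]] 53.98165283290177
block_centre [([0.507, -0.306, 0.044], 0.82)]
twist_centre [([0.459, -0.376, 0.026], 0.65)]
tray [([0.469, -0.313, 0.005], 0.78)]
lid_handle [([0.454, 0.315, 0.013], 0.84)]
lid_seal [([0.457, 0.316, 0.01], 0.64)]
lid_hole0 [([0.456, 0.316, 0.008], 0.84)]
drum_mouth [([0.678, -0.02, 0.133], 0.67)]
stud0 [([0.678, -0.014, 0.131], 0.97)]
stud1 [([0.678, -0.014, 0.131], 0.97)]
stud2 [([0.678, -0.014, 0.131], 0.97)]
mill [([0.679, -0.012, 0.112], 0.71)]
drum [([0.676, -0.02, 0.133], 0.42)]
lid [([0.457, 0.32, 0.009], 0.68)]
pot [([0.392, -0.003, 0.099], 0.81)]
tin [([0.742, -0.268, 0.116], 0.75)]
maquette [([0.707, 0.247, 0.048], 0.89), ([0.679, -0.018, 0.134], 0.68)]
```

View pics/t0.png

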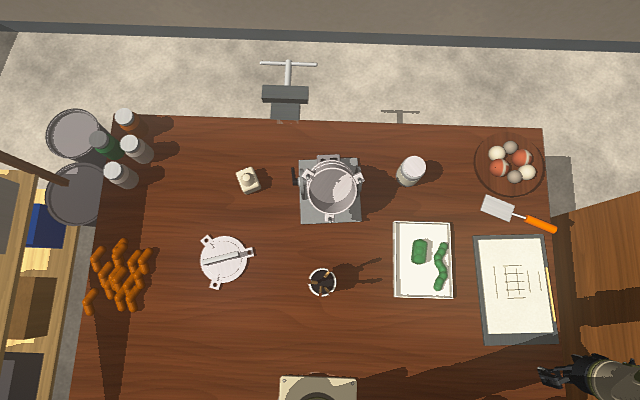

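View pics/s0.png

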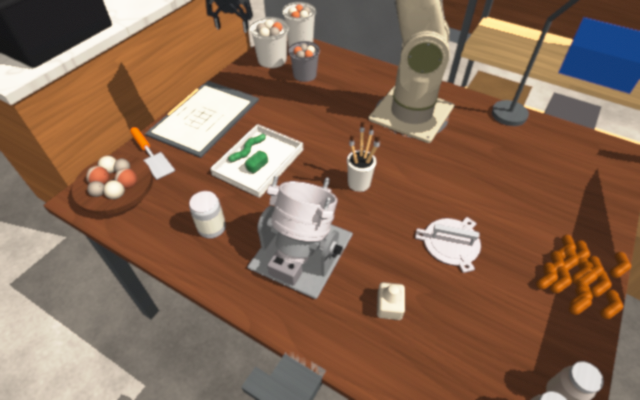

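```bash
cat > m.py <<'E'
from h import *
a=camera('top');s=camera('scene')
for nm,p in (('top',a),('scene',s)):
  X=cloud(p); print(nm,'bench z',np.nanmedian(X[(abs(X[...,0]-.55)<.03)&(abs(X[...,1]-.13)<.03)][:,2]))
  for q in ('block','twist_centre','lid'):
    r=outline_of(q,p)
    if not r: print(q,'none');continue
    P=X[r[0]['region']];P=P[np.isfinite(P[:,0])]
    if q!='lid':
      zt=np.percentile(P[:,2],95); T=P[P[:,2]>zt-.012]
    else:
      T=P[(P[:,2]>.042)&(P[:,2]<.07)]
      D=P[(P[:,2]>.003)&(P[:,2]<.02)]; print('disc',len(D),((np.percentile(D[:,:2],1,axis=0)+np.percentile(D[:,:2],99,axis=0))/2).round(4), np.median(D[:,2]).round(4))
    if len(T)<5: print(q,'few');continue
    rr=cv2.minAreaRect((T[:,:2]*1000).astype(np.float32)); print(q,len(T),'z',np.percentile(P[:,2],[5,50,95]).round(4),'rect',np.round(rr[0],1),np.round(rr[1],1),round(rr[2],1))
  # drum rim: points z>0.1 around
  r=outline_of('drum',p); M=r[0]['region']
  P=X[cv2.dilate(M.astype(np.uint8),np.ones((5,5)))>0]; P=P[np.isfinite(P[:,0])&(P[:,2]>.09)]
  print('drum',len(P),P.min(0).round(3),P.max(0).round(3),round(r[0]['conf'],2)); np.save('drum_%s.npy'%nm,P)
for nm,p,c,k in (('t1',a,(332,190,50),6),('t2',a,(225,262,45),6)):
  u,v,w=c; cv2.imwrite('pics/%s.png'%nm,cv2.resize(cv2.cvtColor(p['img'][v-w:v+w,u-w:u+w],cv2.COLOR_RGB2BGR),None,fx=k,fy=k))
cv2.imwrite('pics/both.png',np.hstack([cv2.resize(cv2.imread('pics/t1.png'),(400,400)),cv2.resize(cv2.imread('pics/t2.png'),(400,400))]))
E
python3 m.py
```

```text
top bench z -0.0009041544719207467
block 275 z [0.0234 0.0434 0.0494] rect [ 502.5 -305.3] [39.8 76. ] 84.2
twist_centre 387 z [0.0186 0.0261 0.0317] rect [ 460.5 -375.6] [ 40.6 152.6] 86.9
disc 1657 [0.4501 0.3085] 0.0095
lid 211 z [0.0015 0.0096 0.0568] rect [458.3 316.2] [ 16.7 114. ] 16.2
drum 2405 [ 0.563 -0.114  0.09 ] [0.754 0.074 0.243] 0.84
scene bench z -0.0006014859600569826
block 235 z [0.0088 0.0405 0.0485] rect [ 506.4 -303.3] [42.6 74.7] 84.1
twist_centre 290 z [0.0107 0.0246 0.031 ] rect [ 459.3 -371.2] [ 37.8 154.1] 86.8
disc 1835 [ 0.698  -0.0071] 0.0152
lid 752 z [0.0136 0.1124 0.2152] rect [747.5  -3.3] [120.8 193. ] 14.1
drum 3504 [ 0.565 -0.11   0.092] [0.757 0.071 0.242] 0.68
```

View pics/both.png

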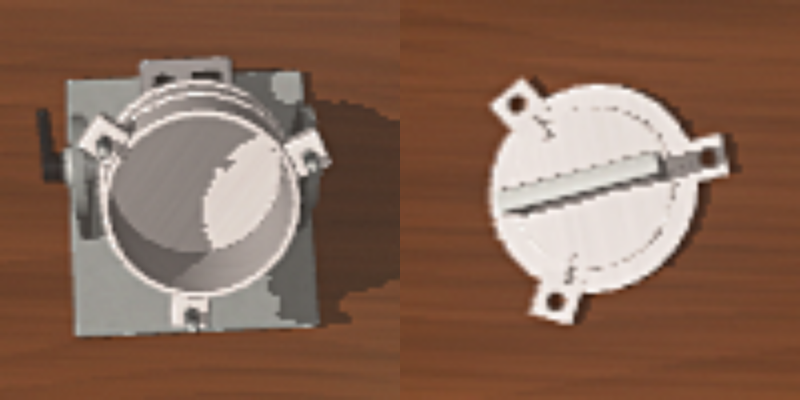

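Request:
carry_out(
  deltas=[
    [0.8,-0.4,0,0,0.4],
    [0.8,-0.4,0,0,0.4],
    [0.8,-0.4,0,0,0.4],
  ],
  force=40,
)

```text
clock: 2.58
position: [0.3111, -0.4857, 0.2538]
ee_rot: [0.984, 0.178, 0.001, -0.0]
ft_force: [-0.0, -0.5, -0.5]
grip_width: 0.7
grasp_force: 0.0
```

Request:
carry_out(
  deltas=[
    [0.8,-0.4,0.3,0,0.4],
    [0.8,-0.4,0.3,0,0.4],
    [0.8,-0.4,0.3,0,0.4],
  ],
)

```text
clock: 2.95
position: [0.4012, -0.3884, 0.2072]
ee_rot: [0.984, 0.177, 0.0, -0.001]
ft_force: [0.1, 0.4, 0.7]
grip_width: 0.704
grasp_force: 0.0
```

Request:
carry_out(
  deltas=[
    [0.86,-0.3,0.3,0.87,0.4],
    [0.86,-0.3,0.3,0.87,0.4],
    [0.86,-0.3,0.3,0.87,0.4],
    [0.86,-0.3,0.3,0.87,0.4],
    [0.86,-0.3,0.3,0.87,0.4],
  ],
)

```text
clock: 3.58
position: [0.5037, -0.307, 0.1636]
ee_rot: [0.999, -0.053, -0.0, 0.001]
ft_force: [-1.4, -0.8, 0.1]
grip_width: 0.699
grasp_force: 0.0
```

```bash
cat > d.py <<'E'
from h import *
from scipy.optimize import least_squares
P=np.vstack([np.load('drum_top.npy')+0,np.load('drum_scene.npy')])
n1=len(np.load('drum_top.npy'))
def fr(q):
  n=np.array([-np.sin(q[3]),q[4],0]); n[2]=np.sqrt(1-n@n); 
  x=np.array([-1,0,0])-(-n[0])*n; x/=np.linalg.norm(x); return np.c_[x,np.cross(n,x),n]
def loc(q,P): return (P-q[:3])@fr(q)
def res(q,P=P):
  L=loc(q,P); r=np.hypot(L[:,0],L[:,1]); z=L[:,2]
  o=np.hypot(r-.071,np.maximum(z,0)); i=np.hypot(r-.066,np.maximum(z,0)+np.maximum(-.085-z,0))
  a=np.hypot(z,np.maximum(r-.071,0)+np.maximum(.066-r,0)); f=np.hypot(z+.085,np.maximum(r-.066,0))
  return np.minimum.reduce([o,i,a,f])
def fit(P):
  best=None
  for th in (.42,.5,.6):
    s=least_squares(lambda q:res(q,P),[.66,-.02,.18,th,0],loss='soft_l1',f_scale=.003)
    if best is None or s.cost<best.cost: best=s
  return best.x
for Q in (P,P[:n1],P[n1:]):
  q=fit(Q); print(q.round(4),np.degrees(q[3]).round(1),np.median(res(q,Q)).round(4))
  L=loc(q,Q); r=np.hypot(L[:,0],L[:,1]); a=np.degrees(np.arctan2(L[:,1],L[:,0]))
  m=(L[:,2]>.006)&(L[:,2]<.03)&(r>.074)&(r<.095)
  for c in (-120,0,120):
    k=m&(abs((a-c+180)%360-180)<25); print(c,k.sum(),L[k].mean(0).round(4) if k.any() else '',np.median(a[k]).round(1) if k.any() else '')
  m=(abs(L[:,2]+.002)<.012)&(r>.078)&(r<.1)
  for c in (-120,0,120):
    k=m&(abs((a-c+180)%360-180)<25); print('lug',c,k.sum(),np.median(a[k]).round(1) if k.any() else '')
E
python3 d.py; python3 - <<'E'
from h import *
p=camera('wrist');save(p,'w1'); o=manip.get_obs(); X=cloud(p,True)
for q in('block','twist_centre'):
  r=outline_of(q,p)
  if r:
    P=X[r[0]['region']];P=P[np.isfinite(P[:,0])]; T=P[P[:,2]>np.percentile(P[:,2],95)-.012]
    rr=cv2.minAreaRect((T[:,:2]*1000).astype(np.float32)); print(q,r[0]['conf'],np.percentile(P[:,2],[5,95]).round(3),rr,T[:,:2].min(0),T[:,:2].max(0))
print(o['position'],Ro.from_quat(o['ee_rot']).as_matrix()[:,:2].round(3).tolist())
E
```

```text
[ 0.6531 -0.0189  0.1941  0.5533 -0.0362] 31.7 0.0015
-120 56 [-0.0409 -0.0719  0.0174] -119.8
0 44 [ 0.0866 -0.0029  0.0162] -2.2
120 51 [-0.0368  0.0731  0.0162] 116.9
lug -120 172 -120.9
lug 0 87 -3.4
lug 120 118 119.8
[ 0.649  -0.0198  0.1917  0.5657 -0.0475] 32.4 0.0012
-120 18 [-0.0443 -0.072   0.0187] -121.6
0 17 [ 0.082  -0.0022  0.0188] -1.1
120 17 [-0.0418  0.0726  0.0173] 120.1
lug -120 63 -124.0
lug 0 46 -3.3
lug 120 54 122.2
[ 0.6421 -0.0178  0.2194  0.4644 -0.0122] 26.6 0.0017
-120 0  
0 0  
120 0  
lug -120 29 -119.3
lug 0 3 -1.6
lug 120 21 113.5
block 0.71 [0.037 0.05 ] ((503.4799499511719, -306.16845703125), (40.81869125366211, 76.8869857788086), 82.53255462646484) [ 0.4645049  -0.32871523] [ 0.54191561 -0.28212593]
twist_centre 0.97 [0.021 0.031] ((462.59490966796875, -364.67144775390625), (60.496826171875, 149.6848602294922), 88.53097534179688) [ 0.38797501 -0.396411  ] [ 0.53700565 -0.33512604]
[ 0.50363462 -0.30721555  0.16376283] [[0.994, -0.106], [-0.106, -0.994], [0.0, 0.001]]
```

View pics/w1.png

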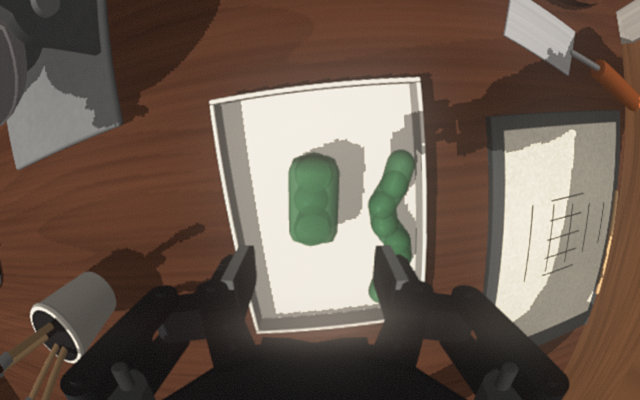

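Request:
carry_out(
  deltas=[
    [0,0,0.4,0,0.3],
    [0,0,0.7,0,0.3],
    [0,0,0.87,0,0.3],
    [0,0,0.87,0,0.3],
    [0,0,0.87,0,0.3],
    [0,0,0.87,0,-0.6],
    [0,0,0.87,0,-0.6],
    [0,0,0.87,0,-0.6],
    [0,0,0.87,0,-0.6],
    [0,0,0.87,0,-0.6],
    [0,0,0.87,0,-0.6],
  ],
  force=50,
)

```text
clock: 5.1
position: [0.5056, -0.306, 0.0348]
ee_rot: [0.999, -0.052, 0.001, 0.001]
ft_force: [-1.3, -0.2, 7.4]
grip_width: 0.485
grasp_force: 51.7
```

Request:
carry_out(
  deltas=[
    [0,0,-0.2,0,-0.6],
    [0,0,-0.5,0,-0.6],
    [0,0,-0.9,0,-0.6],
    [0,0,-0.9,0,-0.6],
  ],
)

```text
clock: 5.6
position: [0.5071, -0.3065, 0.1738]
ee_rot: [0.999, -0.052, 0.004, 0.002]
ft_force: [0.3, -0.7, -3.1]
grip_width: 0.484
grasp_force: 51.5
```

Request:
carry_out(
  deltas=[
    [0.1,-0.25,-0.4,0,-0.6],
    [0.25,-0.6,-0.8,0,-0.6],
    [0.4,-1,-0.85,0,-0.6],
    [0.4,-1,-0.85,0,-0.6],
    [0.4,-1,-0.85,0,-0.6],
  ],
)

```text
clock: 6.22
position: [0.5808, -0.1593, 0.2953]
ee_rot: [0.999, -0.05, 0.0, -0.0]
ft_force: [0.3, -0.5, -2.0]
grip_width: 0.482
grasp_force: 52.0
```

Request:
carry_out(
  deltas=[
    [0.2,-0.4,0,-0.17,-0.6],
    [0.3,-0.7,0,-0.33,-0.6],
    [0.39,-1,0,-0.33,-0.6],
    [0.39,-1,0,-0.33,-0.6],
    [0.39,-1,0,-0.33,-0.6],
    [0.39,-1,0,-0.33,-0.6],
  ],
)

```text
clock: 6.98
position: [0.6535, -0.0214, 0.2949]
ee_rot: [0.999, 0.033, -0.0, 0.001]
ft_force: [0.7, 0.3, -2.5]
grip_width: 0.482
grasp_force: 51.9
```

Request:
carry_out(
  deltas=[
    [0,0,0.25,0,-0.6],
    [0,0,0.5,0,-0.6],
    [0,0,0.7,0,-0.6],
    [0,0,0.75,0,-0.6],
    [0,0,0.75,0,-0.6],
  ],
)

```text
clock: 7.6
position: [0.6539, -0.02, 0.1834]
ee_rot: [0.999, 0.033, 0.0, 0.0]
ft_force: [0.2, 0.3, -2.1]
grip_width: 0.487
grasp_force: 51.9
```

```bash
python3 - <<'E'
from h import *
p=camera('wrist');t=camera('top')
a=cv2.resize(p['img'],(640,400)); b=cv2.resize(t['img'][110:240,240:430],(585,400))
cv2.imwrite('pics/w2.png',cv2.cvtColor(cv2.resize(np.hstack([a,b]),(800,262)),cv2.COLOR_RGB2BGR))
E
```

```text
(no output)
```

View pics/w2.png

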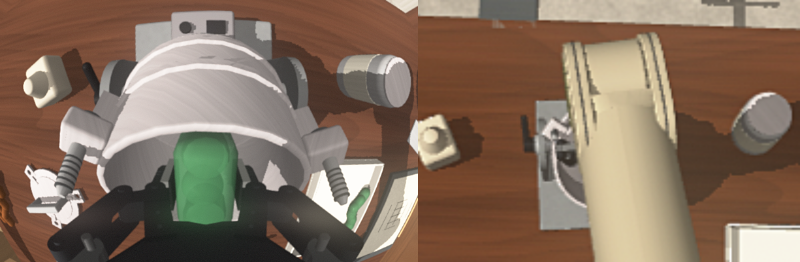

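Request:
carry_out(
  deltas=[
    [0,0,0.04,0,-0.6],
    [0,0,0.08,0,-0.6],
    [0,0,0.11,0,-0.6],
    [0,0,0.11,0,-0.6],
  ],
)

```text
clock: 8.2
position: [0.6536, -0.0192, 0.1657]
ee_rot: [0.999, 0.034, -0.0, 0.0]
ft_force: [-0.1, 0.0, -2.4]
grip_width: 0.485
grasp_force: 51.9
```

Request:
carry_out(
  deltas=[
    [0,0,0.02,0,-0.6],
    [0,0,0.04,0,-0.6],
    [0,0,0.04,0,-0.6],
  ],
)

```text
clock: 8.57
position: [0.6542, -0.019, 0.1604]
ee_rot: [0.999, 0.034, 0.0, -0.0]
ft_force: [1.6, 0.7, -1.9]
grip_width: 0.483
grasp_force: 52.0
```

Request:
carry_out(
  deltas=[
    [0,0,0,0,0.02],
    [0,0,0,0,0.06],
    [0,0,0,0,0.12],
    [0,0,0,0,0.2],
    [0,0,0,0,0.25],
    [0,0,0,0,0.25],
  ],
  force=20,
)

```text
clock: 9.32
position: [0.6538, -0.0193, 0.1603]
ee_rot: [0.999, 0.034, 0.0, 0.0]
ft_force: [-0.6, -0.7, 1.1]
grip_width: 0.624
grasp_force: 0.0
```

Request:
carry_out(
  deltas=[
    [0,0,-0.15,0,0.25],
    [0,0,-0.5,0,0.25],
    [0,0,-0.9,0,0.25],
    [0,0,-0.9,0,0.25],
  ],
)

```text
clock: 9.82
position: [0.6556, -0.0188, 0.3012]
ee_rot: [0.999, 0.034, 0.005, 0.0]
ft_force: [-0.6, 0.1, -0.6]
grip_width: 0.623
grasp_force: 0.0
```

```bash
python3 - <<'E'
from h import *
p=camera('wrist');save(p,'w3');o=manip.get_obs()
print(o['position'],Ro.from_quat(o['ee_rot']).as_matrix()[:,:2].round(3).tolist())
X=cloud(p,True);r=outline_of('block',p)
P=X[r[0]['region']];print(r[0]['conf'],np.nanmedian(P,axis=0),np.nanpercentile(P,[3,97],axis=0))
E
```

```text
[ 0.65470124 -0.0189993   0.29780316] [[0.998, 0.068], [0.068, -0.998], [0.004, 0.0]]
0.68 [ 0.65875857 -0.01720233  0.1623822 ] [[ 0.62471599 -0.03668218  0.15279786]
 [ 0.69075667  0.00207815  0.17019185]]
```

View pics/w3.png

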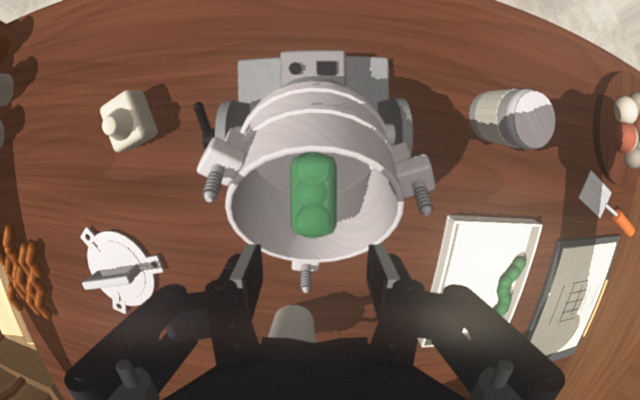

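```bash
cat > d2.py <<'E'
from h import *
import d
p=camera('wrist');X=cloud(p,True);I=p['img'].astype(int)
m=np.isfinite(X[...,0])&(np.linalg.norm(X-np.array([.66,-.02,.17]),axis=-1)<.13)&(X[...,2]>.09)
m&=~(I[...,1]>I[...,0]+20); m[240:]&=False
v,u=np.nonzero(m)
P=X[m]
q=d.fit(P); print('W',q.round(4),np.degrees(q[3]).round(1),np.median(d.res(q,P)).round(4))
A=np.vstack([np.load('drum_top.npy'),P]); qa=d.fit(A); print('W+T',qa.round(4))
for Q in (q,qa):
  L=d.loc(Q,P); r=np.hypot(L[:,0],L[:,1]); a=np.degrees(np.arctan2(L[:,1],L[:,0]))
  for c in (-120,0,120):
    k=(abs((a-c+180)%360-180)<25)&(r>.072)&(r<.1)&(L[:,2]>.006)&(L[:,2]<.03)
    print(c,k.sum(), L[k].mean(0).round(4) if k.any() else '', L[k].max(0).round(4) if k.any() else '',np.median(a[k]).round(1) if k.any() else '')
E
python3 d2.py | tail -8
```

```text
W [ 0.652  -0.0191  0.1966  0.5797 -0.0174] 33.2 0.0014
W+T [ 0.6524 -0.0194  0.1959  0.5779 -0.0246]
-120 420 [-0.0423 -0.0694  0.0166] [-0.0359 -0.0648  0.0258] -121.7
0 0   
120 305 [-0.0364  0.0732  0.0143] [-0.0287  0.0807  0.0216] 116.6
-120 423 [-0.042  -0.07    0.0169] [-0.0355 -0.0655  0.0261] -121.2
0 0   
120 328 [-0.0367  0.0726  0.015 ] [-0.029   0.0802  0.023 ] 117.1
```

Request:
carry_out(
  deltas=[
    [-0.4,-0.83,0,0,0.2],
    [-0.4,-0.83,0,0,0.2],
    [-0.4,-0.83,0,0,0.2],
  ],
)

```text
clock: 10.35
position: [0.5829, 0.1055, 0.2943]
ee_rot: [0.999, 0.037, -0.001, -0.0]
ft_force: [0.5, -1.0, -1.1]
grip_width: 0.599
grasp_force: 0.0
```

Request:
carry_out(
  deltas=[
    [-0.4,-0.83,0,0,0],
    [-0.4,-0.83,0,0,0],
    [-0.4,-0.83,0,0,0],
  ],
)

```text
clock: 10.72
position: [0.5146, 0.2246, 0.2945]
ee_rot: [0.999, 0.037, -0.001, -0.0]
ft_force: [0.7, -0.4, -0.5]
grip_width: 0.496
grasp_force: 0.0
```

Request:
carry_out(
  deltas=[
    [-0.4,-0.83,0.6,-0.35,0],
    [-0.4,-0.83,0.6,-0.7,0],
    [-0.4,-0.83,0.6,-1,0],
    [-0.4,-0.83,0.6,-1,0],
  ],
)

```text
clock: 11.22
position: [0.4469, 0.3418, 0.2026]
ee_rot: [0.956, 0.294, -0.002, 0.0]
ft_force: [-0.0, -1.3, 1.4]
grip_width: 0.501
grasp_force: 0.0
```

Request:
carry_out(
  deltas=[
    [0,0,0,-0.35,0],
    [0,0,0,-0.7,0],
    [0,0,0,-1,0],
    [0,0,0,-1,0],
  ],
)

```text
clock: 11.72
position: [0.4503, 0.3394, 0.205]
ee_rot: [0.85, 0.527, -0.0, 0.0]
ft_force: [-0.6, -0.6, 0.3]
grip_width: 0.502
grasp_force: 0.0
```

Request:
carry_out(
  deltas=[
    [0,0,0,-0.35,0],
    [0,0,0,-0.7,0],
    [0,0,0,-1,0],
    [0,0,0,-1,0],
  ],
)

```text
clock: 12.22
position: [0.4497, 0.3402, 0.2051]
ee_rot: [0.685, 0.729, -0.0, 0.0]
ft_force: [0.3, -0.5, -0.3]
grip_width: 0.494
grasp_force: 0.0
```

Request:
carry_out(
  deltas=[
    [0,0,0,-0.2,0],
    [0,0,0,-0.4,0],
    [0,0,0,-0.4,0],
    [0,0,0,-0.4,0],
  ],
)

```text
clock: 12.72
position: [0.4491, 0.3409, 0.2052]
ee_rot: [0.605, 0.796, -0.0, 0.0]
ft_force: [0.5, -1.0, -0.2]
grip_width: 0.499
grasp_force: 0.0
```

```bash
cat > lidp.py <<'E'
from h import *
p=camera('wrist');save(p,'w4');o=manip.get_obs()
R=Ro.from_quat(o['ee_rot']).as_matrix()
print(o['position'],R[:,:2].round(3).tolist(),o['joint_pos'].round(2))
X=cloud(p,True)
m=(X[...,2]>.05)&(X[...,2]<.068)&(np.hypot(X[...,0]-.458,X[...,1]-.316)<.08); m[260:]=False
P=X[m]; rr=cv2.minAreaRect((P[:,:2]*1000).astype(np.float32)); print(m.sum(),rr,np.median(P[:,2]))
D=X[(abs(X[...,2]-.01)<.005)&(np.hypot(X[...,0]-.458,X[...,1]-.316)<.11)]
print(cv2.minEnclosingCircle((D[np.hypot(D[:,0]-.458,D[:,1]-.316)<.078][:,:2]*1000).astype(np.float32)))
E
python3 lidp.py
```

```text
[0.44900802 0.34100622 0.20526282] [[-0.27, 0.963], [0.963, 0.27], [-0.0, 0.0]] [ 0.01  0.36 -0.9   1.65  0.3   1.27 -0.67]
1817 ((455.2205810546875, 325.2641296386719), (16.623191833496094, 101.15177154541016), 16.845243453979492) 0.05794001592167479
((457.99578857421875, 316.0225524902344), 77.97968292236328)
```

View pics/w4.png

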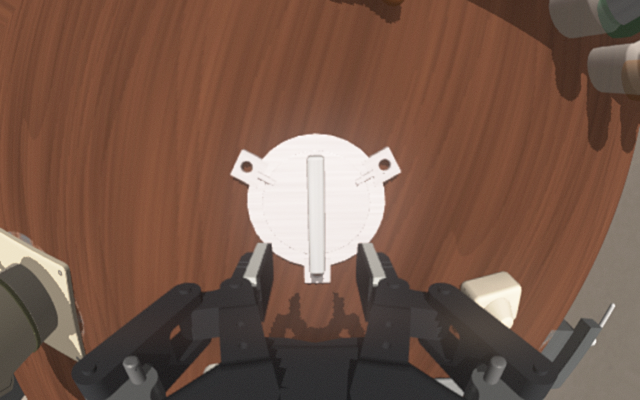

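Request:
carry_out(
  deltas=[
    [0,0.01,0.4,0,0],
    [0,0.01,0.75,0,0],
    [0,0.01,1,0,0],
    [0,0.01,1,0,0],
    [0,0.01,1,0,0],
  ],
)

```text
clock: 13.4
position: [0.4509, 0.3424, 0.057]
ee_rot: [0.603, 0.798, 0.001, 0.0]
ft_force: [-0.5, -0.3, 0.8]
grip_width: 0.499
grasp_force: 0.0
```

Request:
carry_out(
  deltas=[
    [0,0,0.02,-0.03,0],
    [0,0,0.02,-0.03,-0.5],
    [0,0,0.02,-0.03,-1],
    [0,0,0.02,-0.03,-1],
    [0,0,0.02,-0.03,-1],
    [0,0,0.02,-0.03,-1],
    [0,0,0.02,-0.03,-1],
  ],
  force=20,
)

```text
clock: 14.28
position: [0.4506, 0.3417, 0.053]
ee_rot: [0.596, 0.803, 0.0, 0.0]
ft_force: [-1.7, -2.1, 6.9]
grip_width: 0.181
grasp_force: 21.0
```

Request:
carry_out(
  deltas=[
    [0,0,-0.1,0,-1],
    [0,0,-0.2,0,-1],
    [0,0,-0.4,0,-1],
    [0,0,-0.6,0,-1],
    [0,0,-0.6,0,-1],
  ],
)

```text
clock: 14.9
position: [0.4512, 0.3426, 0.145]
ee_rot: [0.596, 0.803, 0.002, 0.001]
ft_force: [-0.3, 0.0, -5.2]
grip_width: 0.185
grasp_force: 20.0
```

```bash
cat > tilt.py <<'E'
from h import *
import sys
p=camera('wrist');save(p,sys.argv[1]);o=manip.get_obs()
R=Ro.from_quat(o['ee_rot']).as_matrix()
print(o['position'].round(4),R[:,:2].round(3).tolist(),o['grip_width'],o['grasp_force'],o['ft_force'].round(1),o['torque'].round(2))
X=cloud(p,True); L=(X-o['position'])@R   # tool frame
rs=outline_of('lid',p); 
for c in (rs[:1]):
  P=L[c['region']];P=P[np.isfinite(P[:,0])]
  P=P[(P[:,2]>.02)&(P[:,2]<.15)&(np.hypot(P[:,0],P[:,1])<.15)]
  # RANSAC plane
  rng=np.random.default_rng(0);best=0
  for _ in range(400):
    a=P[rng.choice(len(P),3,False)];n=np.cross(a[1]-a[0],a[2]-a[0]);
    if np.linalg.norm(n)<1e-6: continue
    n/=np.linalg.norm(n);k=abs((P-a[0])@n)<.002
    if k.sum()>best: best=k.sum();K=k
  Q=P[K];c0=Q.mean(0);n=np.linalg.svd(Q-c0,full_matrices=False)[2][2];n*=-np.sign(n[2])
  print('conf',round(c['conf'],2),'N',len(P),best,'n(tool)',n.round(3),'pitch deg',np.degrees(np.arctan2(n[0],-n[2])).round(1),'roll',np.degrees(np.arctan2(n[1],-n[2])).round(1),'bar-plane dist',round(float((np.array([0,0,.003])-c0)@n),4))
E
python3 tilt.py w5
```

```text
[0.4507 0.3418 0.1432] [[-0.289, 0.957], [0.957, 0.289], [0.0, 0.002]] 0.1879142828876213 20.05817860364914 [-0.4 -0.2 -4.7] [ 0.08  0.07 -0.04]
conf 0.87 N 23353 21025 n(tool) [ 0.014 -0.001 -1.   ] pitch deg 0.8 roll -0.1 bar-plane dist 0.0378
```

View pics/w5.png

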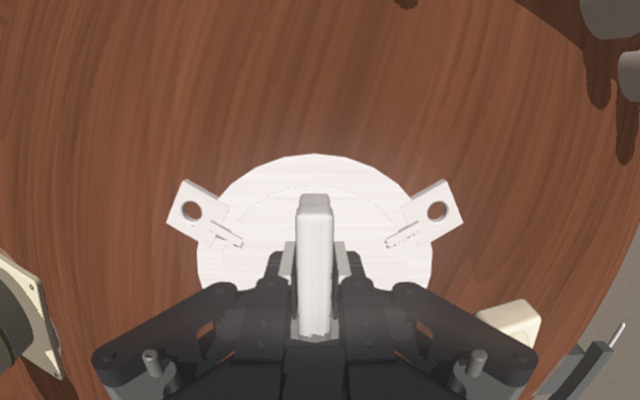

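Request:
carry_out(
  deltas=[
    [0,0,-0.4,0.3,-1],
    [0,0,-0.8,0.6,-1],
    [0,0,-1,0.9,-1],
    [0,0,-1,0.92,-1],
    [0,0,-1,0.92,-1],
  ],
  force=60,
)

```text
clock: 15.62
position: [0.4498, 0.3409, 0.2898]
ee_rot: [0.77, 0.639, -0.002, -0.0]
ft_force: [-0.1, -0.5, -5.0]
grip_width: 0.176
grasp_force: 64.1
```

Request:
carry_out(
  deltas=[
    [0,0,-0.18,0.3,-1],
    [0,0,-0.18,0.6,-1],
    [0,0,-0.18,0.9,-1],
    [0,0,-0.18,0.92,-1],
  ],
)

```text
clock: 16.12
position: [0.45, 0.341, 0.3171]
ee_rot: [0.9, 0.436, -0.002, 0.0]
ft_force: [0.1, -0.1, -3.4]
grip_width: 0.176
grasp_force: 64.0
```

Request:
carry_out(
  deltas=[
    [0,0,0,0.3,-1],
    [0,0,0,0.6,-1],
    [0,0,0,0.9,-1],
    [0,0,0,0.92,-1],
  ],
)

```text
clock: 16.62
position: [0.4501, 0.3413, 0.318]
ee_rot: [0.978, 0.21, -0.001, 0.0]
ft_force: [-0.3, -0.4, -4.0]
grip_width: 0.175
grasp_force: 64.0
```

Request:
carry_out(
  deltas=[
    [0,0,0,0.3,-1],
    [0,0,0,0.6,-1],
    [0,0,0,0.9,-1],
    [0,0,0,0.92,-1],
    [0,0,0,0.92,-1],
  ],
)

```text
clock: 17.25
position: [0.4502, 0.3415, 0.3189]
ee_rot: [1.0, -0.028, -0.0, 0.0]
ft_force: [-1.7, -0.1, -4.3]
grip_width: 0.178
grasp_force: 64.0
```

Request:
carry_out(
  deltas=[
    [0.25,0.3,0,0,-1],
    [0.5,0.65,0,0,-1],
    [0.69,0.92,0,0,-1],
    [0.69,0.92,0,0,-1],
  ],
)

```text
clock: 17.75
position: [0.5474, 0.1919, 0.3185]
ee_rot: [0.999, -0.033, -0.0, 0.001]
ft_force: [-0.0, 1.1, -3.8]
grip_width: 0.173
grasp_force: 64.0
```

Request:
carry_out(
  deltas=[
    [0.25,0.3,0,0,-1],
    [0.5,0.65,0,0,-1],
    [0.69,0.92,0,0,-1],
    [0.69,0.92,0,0,-1],
    [0.69,0.92,0,0,-1],
  ],
)

```text
clock: 18.38
position: [0.6393, 0.0544, 0.319]
ee_rot: [1.0, -0.03, -0.0, -0.001]
ft_force: [-0.9, 0.5, -3.5]
grip_width: 0.173
grasp_force: 64.0
```

```bash
python3 tilt.py w6
```

```text
[0.6391 0.0551 0.3193] [[0.998, -0.059], [-0.059, -0.998], [-0.0, -0.001]] 0.17130987928148947 64.00930523872375 [-0.1  0.9 -3.9] [ 0.04 -0.09 -0.03]
conf 0.55 N 23191 20941 n(tool) [ 0.018  0.    -1.   ] pitch deg 1.0 roll 0.0 bar-plane dist 0.04
```

View pics/w6.png

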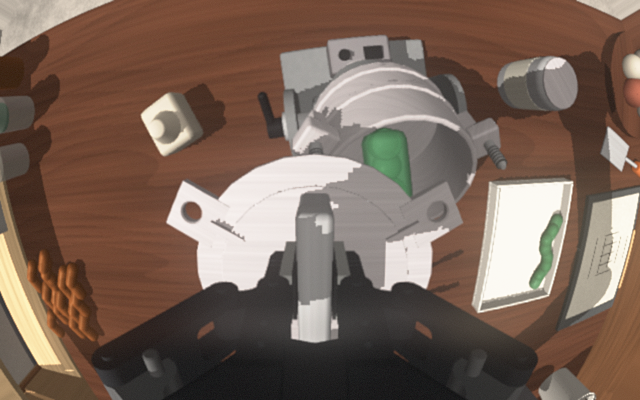

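Request:
carry_out(
  deltas=[
    [0,0,0.07,0,-1],
    [0,0,0.13,0,-1],
    [0,0,0.13,0,-1],
  ],
  force=20,
)

```text
clock: 18.85
position: [0.639, 0.0532, 0.2985]
ee_rot: [1.0, -0.031, -0.001, 0.0]
ft_force: [-0.2, 0.2, -4.7]
grip_width: 0.175
grasp_force: 63.9
```

Request:
carry_out(
  deltas=[
    [-0.01,0,0.02,0,-1],
    [-0.02,0,0.04,0,-1],
    [-0.02,0,0.04,0,-1],
  ],
)

```text
clock: 19.23
position: [0.6365, 0.0534, 0.2939]
ee_rot: [1.0, -0.031, 0.0, 0.0]
ft_force: [0.0, 0.3, -3.6]
grip_width: 0.178
grasp_force: 64.1
```

Request:
carry_out(
  deltas=[
    [-0.02,0,0.02,0,-1],
    [-0.03,0,0.03,0,-1],
    [-0.03,0,0.03,0,-1],
  ],
  force=20,
)

```text
clock: 19.6
position: [0.6328, 0.0536, 0.2908]
ee_rot: [1.0, -0.032, 0.002, -0.0]
ft_force: [3.4, -0.7, 6.0]
grip_width: 0.176
grasp_force: 65.4
```

Request:
carry_out(
  deltas=[
    [-0.02,0,0.02,0,-1],
    [-0.04,0,0.04,0,-1],
    [-0.04,0,0.04,0,-1],
  ],
)

```text
clock: 19.98
position: [0.6263, 0.0541, 0.2846]
ee_rot: [1.0, -0.031, 0.001, 0.0]
ft_force: [0.8, -0.4, 6.9]
grip_width: 0.174
grasp_force: 66.7
```

```bash
python3 tilt.py w7
```

```text
[0.6263 0.0541 0.2846] [[0.998, -0.063], [-0.063, -0.998], [0.002, -0.0]] 0.1777491674132103 66.68351769447327 [ 0.3 -0.6  6.4] [-0.13 -0.58 -0.01]
```

```bash
sed -i "s/^rs=.*/M=(L[...,2]>.015)\&(L[...,2]<.11)\&(np.hypot(L[...,0],L[...,1])<.11)\&(p['img'].min(-1)>90); rs=[dict(region=M,conf=0)]/" tilt.py; python3 tilt.py w7
```

```text
[0.6263 0.0541 0.2846] [[0.998, -0.063], [-0.063, -0.998], [0.002, -0.0]] 0.17466792045594937 66.68716192245483 [-0.9  0.4  7. ] [-0.13 -0.61 -0.03]
conf 0 N 32426 24033 n(tool) [-0.182 -0.002 -0.983] pitch deg -10.5 roll -0.1 bar-plane dist 0.0397
```

Request:
carry_out(
  deltas=[
    [-0.025,0,0.03,0,-1],
    [-0.05,0,0.065,0,-1],
    [-0.07,0,0.1,0,-1],
    [-0.085,0,0.133,0,-1],
    [-0.085,0,0.133,0,-1],
  ],
)

```text
clock: 20.75
position: [0.613, 0.055, 0.2644]
ee_rot: [1.0, -0.031, 0.0, 0.0]
ft_force: [-3.5, -0.6, 7.4]
grip_width: 0.173
grasp_force: 72.6
```

```bash
python3 tilt.py w8
```

```text
[0.613  0.055  0.2643] [[0.998, -0.063], [-0.063, -0.998], [0.0, 0.0]] 0.17747953239256997 72.62075185775757 [-2.  -0.6  6.8] [-0.13 -0.03  0.01]
conf 0 N 28926 19550 n(tool) [-0.531 -0.    -0.848] pitch deg -32.1 roll -0.0 bar-plane dist 0.0392
```

Request:
carry_out(
  deltas=[
    [-0.04,0,-0.1,0,-1],
    [-0.08,0,-0.2,0,-1],
    [-0.08,0,-0.2,0,-1],
  ],
  force=70,
)

```text
clock: 21.18
position: [0.6014, 0.0559, 0.2951]
ee_rot: [1.0, -0.031, 0.001, -0.0]
ft_force: [0.4, 0.6, -4.2]
grip_width: 0.175
grasp_force: 70.9
```

Request:
carry_out(
  deltas=[
    [0.05,0.17,0,0,-1],
    [0.13,0.34,0,0,-1],
    [0.2,0.51,0.04,0,-1],
    [0.2,0.51,0.04,0,-1],
    [0.2,0.51,0.04,0,-1],
  ],
)

```text
clock: 21.8
position: [0.6263, -0.022, 0.287]
ee_rot: [1.0, -0.031, -0.0, -0.0]
ft_force: [-0.4, 0.2, -4.1]
grip_width: 0.176
grasp_force: 70.7
```

```bash
python3 tilt.py w9
```

```text
[ 0.6263 -0.0215  0.2873] [[0.998, -0.061], [-0.061, -0.998], [-0.0, -0.001]] 0.1697784359599236 70.68112134933472 [-0.   0.6 -4. ] [0.03 0.01 0.06]
conf 0 N 33341 19589 n(tool) [-0.525 -0.003 -0.851] pitch deg -31.7 roll -0.2 bar-plane dist 0.0394
```

View pics/w9.png

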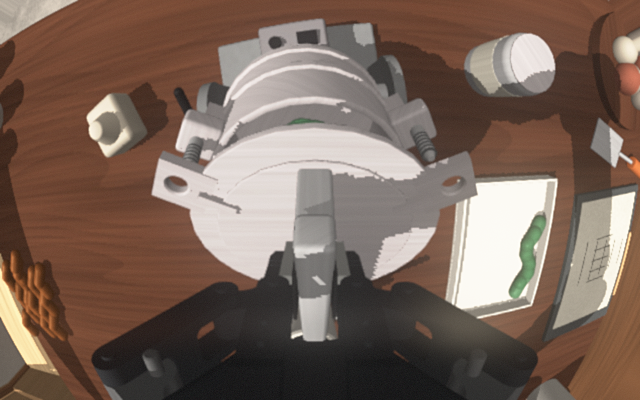

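```bash
cat > rel.py <<'E'
from h import *
import io,contextlib
with contextlib.redirect_stdout(io.StringIO()): import d
p=camera('wrist');o=manip.get_obs();R=Ro.from_quat(o['ee_rot']).as_matrix()
X=cloud(p,True);I=p['img'];f=200/np.tan(np.radians(p['vertical_fov']/2))
C=-p['R'].T@p['t']; pos=o['position']
L=(X-pos)@R
M=(L[...,2]>.015)&(L[...,2]<.11)&(np.hypot(L[...,0],L[...,1])<.11)&(I.min(-1)>90)
P=X[M];rng=np.random.default_rng(0);best=0
for _ in range(400):
  a=P[rng.choice(len(P),3,False)];n=np.cross(a[1]-a[0],a[2]-a[0])
  if np.linalg.norm(n)<1e-6: continue
  n/=np.linalg.norm(n);k=abs((P-a[0])@n)<.002
  if k.sum()>best: best=k.sum();K=k
Q=P[K];c0=Q.mean(0);n=np.linalg.svd(Q-c0,full_matrices=False)[2][2];n*=np.sign(n[2])
def ray(u,v):
  x,y=(u-p['cx'])/f,(v-p['cy'])/f;r=np.hypot(x,y);s=np.sin(r)/r
  return p['R'].T@np.array([x*s,y*s,np.cos(r)])
def onplane(u,v):
  g=ray(u,v);return C+g*((c0-C)@n)/(g@n)
# in-plane map: hole = points where depth lies >4 mm behind plane, surrounded by plane
D=(X-c0)@n
H=[]
for u0,v0 in ((176,184),(455,184)):
  w=np.zeros(D.shape,np.uint8);w[v0-12:v0+13,u0-17:u0+18]=1
  m=((D<-.004)|~np.isfinite(D))&(w>0)
  nc,lab,st,ce=cv2.connectedComponentsWithStats(m.astype(np.uint8))
  i=lab[v0,u0]
  if i==0: i=1+np.argmin([np.hypot(*(c-[u0,v0])) for c in ce[1:]])
  h=onplane(*ce[i]);H.append(h);print('hole px',ce[i].round(1),'area',st[i,4],st[i,:4])
H=np.array(H); print('hole dist (expect .1455)',np.linalg.norm(H[0]-H[1]).round(4))
yl=H[0]-H[1]; yl-=n*(yl@n);yl/=np.linalg.norm(yl); xu=np.cross(yl,n)   # yl to world +y, xu upslope
cen=H.mean(0)-.042*xu   # lid centre in top plane (seal+10mm)
print('n',n.round(4),'xu',xu.round(3),'cen top',cen.round(4),'TCP->cen along bar',((cen-pos)@xu).round(4))
q=np.array([.6524,-.0194,.1959,.5779,-.0246])
m=np.isfinite(X[...,0])&(np.linalg.norm(X-q[:3],axis=-1)<.14)&~M
S=X[m];T=d.loc(q,S);r=np.hypot(T[:,0],T[:,1]);a=np.degrees(np.arctan2(T[:,1],T[:,0]))
for c,h in ((-121,H[0]),(118,H[1])):
  k=(abs((a-c+180)%360-180)<12)&(r>.072)&(r<.096)&(T[:,2]>.006)&(T[:,2]<.03)
  k2=S[k]; t=k2.mean(0); nd=d.fr(q)[:,2]; v=C-t; v-=nd*(v@nd); v/=np.linalg.norm(v); ax=t-.0032*v
  e=ax-h; e0=e-n*(e@n)
  print('stud',k.sum(),ax.round(4),'rel to hole: up',(e@xu).round(4),'left',(e@yl).round(4),'n',(e@n).round(4),' drum local',d.loc(q,ax[None])[0].round(4))
E
python3 rel.py
```

```text
hole px [177.3 182. ] area 207 [167 175  22  15]
hole px [451.9 182.3] area 195 [442 175  21  15]
hole dist (expect .1455) 0.142
n [-0.5163  0.0321  0.8558] xu [ 0.854 -0.054  0.517] cen top [ 0.6302 -0.0216  0.2405] TCP->cen along bar -0.0211
stud 94 [0.6776 0.0483 0.2299] rel to hole: up -0.0107 left 0.0017 n -0.0313  drum local [-0.0386 -0.0687  0.013 ]
stud 218 [ 0.6726 -0.0942  0.2243] rel to hole: up -0.0102 left 0.0012 n -0.0381  drum local [-0.0336  0.0739  0.0146]
```

```bash
cat > rel2.py <<'E'
import io,contextlib
_b=io.StringIO()
with contextlib.redirect_stdout(_b): from rel import *
from scipy.optimize import least_squares
fc=C-cen; print('cam rel lid: up',(fc@xu).round(3),'left',(fc@yl).round(3),'n',(fc@n).round(3))
# hole bias correction
Hc=[]
for h in H:
  v=C-h; Hc.append(h-.002*(v-n*(v@n))/(v@n))
Hc=np.array(Hc); cenh=Hc.mean(0)-.042*xu; print('hole dist corr',np.linalg.norm(Hc[0]-Hc[1]).round(4))
# disc edge
m=np.isfinite(D)&(abs(D)<.0025)&(np.linalg.norm(X-cen,axis=-1)<.11)
Y=X[m]-cen; uv=np.c_[Y@xu,Y@yl]; A=np.degrees(np.arctan2(uv[:,1],uv[:,0]));rr=np.hypot(*uv.T)
E=[]
for b in range(-110,112,2):
  if 40<abs(b)<80: continue
  k=abs(A-b)<1
  if k.sum()>5:
    g=np.percentile(rr[k],99)
    if .065<g<.09: E.append((g*np.cos(np.radians(b)),g*np.sin(np.radians(b))))
E=np.array(E); s=least_squares(lambda c:np.hypot(E[:,0]-c[0],E[:,1]-c[1])-.075,[0,0],loss='soft_l1',f_scale=.001)
print('disc centre offset from cen (up,left)',s.x.round(4),'n',len(E),'res',np.median(abs(s.fun)).round(4),' holes-corr offset',((cenh-cen)@xu).round(4),((cenh-cen)@yl).round(4))
st=[]
for c,h in ((-121,Hc[0]),(118,Hc[1])):
  k=(abs((a-c+180)%360-180)<14)&(r>.070)&(r<.097)&(T[:,2]>.005)&(T[:,2]<.019)
  W=T[k]; v=d.loc(q,C[None])[0]
  t0=W[:,:2].mean(0); vv=v[:2]-t0; vv/=np.linalg.norm(vv)
  s2=least_squares(lambda c:np.hypot(W[:,0]-c[0],W[:,1]-c[1])-.005,t0-.004*vv,loss='soft_l1',f_scale=.0007)
  st.append(s2.x); print('stud axis local',k.sum(),s2.x.round(4),np.median(abs(s2.fun)).round(4))
st=np.array(st); print('stud dist',np.linalg.norm(st[0]-st[1]).round(4)); F=d.fr(q)
w=q[:3]+F@np.r_[st.mean(0),0.]; 
for nm,cc in (('holes',cenh),('disc',cen+s.x[0]*xu+s.x[1]*yl)):
  sm=cc+.042*xu; e=w-sm
  # drum: shift along drum normal to lid level
  nd=F[:,2]; g=e-nd*((e@n)/(nd@n)); print(nm,'move lid by: up',(g@xu).round(4),'left',(g@yl).round(4),'gap n',(e@nd).round(4),'world',g.round(4))
sv=F@np.r_[st[0]-st[1],0]; sv/=np.linalg.norm(sv); print('yaw of studs vs holes deg (about n)',np.degrees(np.arctan2(np.cross(yl,sv)@n,yl@sv)).round(2))
E
python3 rel2.py
```

```text
cam rel lid: up 0.146 left -0.0 n 0.108
hole dist corr 0.1444
disc centre offset from cen (up,left) [-0.0028  0.0002] n 73 res 0.0004  holes-corr offset -0.0019 0.0
stud axis local 100 [-0.0393 -0.0713] 0.0003
stud axis local 213 [-0.0343  0.0742] 0.0003
stud dist 0.1456
holes move lid by: up -0.0092 left 0.0005 gap n -0.0484 world [-0.0078  0.0009 -0.0048]
disc move lid by: up -0.0083 left 0.0003 gap n -0.0484 world [-0.0071  0.0007 -0.0043]
yaw of studs vs holes deg (about n) 0.1
```

Request:
carry_out(
  deltas=[
    [-0.02,-0.005,0.05,0,-1],
    [-0.005,-0.007,0.097,0,-1],
    [-0.005,-0.007,0.097,0,-1],
    [-0.005,-0.007,0.097,0,-1],
  ],
)

```text
clock: 22.45
position: [0.6259, -0.0216, 0.2728]
ee_rot: [1.0, -0.031, -0.0, 0.0]
ft_force: [-1.2, 0.3, -3.1]
grip_width: 0.177
grasp_force: 70.7
```

```bash
python3 rel2.py; python3 -c "
from h import *
o=manip.get_obs();print(o['position'],o['ft_force'])"
```

```text
cam rel lid: up 0.146 left -0.0 n 0.108
hole dist corr 0.1445
disc centre offset from cen (up,left) [-0.0027  0.0002] n 73 res 0.0003  holes-corr offset -0.0019 0.0
stud axis local 83 [-0.0393 -0.0712] 0.0003
stud axis local 227 [-0.0343  0.0742] 0.0003
stud dist 0.1455
holes move lid by: up -0.0007 left 0.0015 gap n -0.0363 world [-0.0005  0.0015 -0.0004]
disc move lid by: up 0.0 left 0.0013 gap n -0.0363 world [0.0001 0.0013 0.    ]
yaw of studs vs holes deg (about n) 0.22
[ 0.62593878 -0.02162195  0.27297119] [ 1.40684125 -0.20606004 -3.63699726]
```

Request:
carry_out(
  deltas=[
    [0,-0.01,0,0,-1],
    [0.018,-0.012,0.028,0,-1],
    [0.036,-0.013,0.056,0,-1],
    [0.036,-0.013,0.056,0,-1],
  ],
)

```text
clock: 23.0
position: [0.6313, -0.02, 0.2636]
ee_rot: [1.0, -0.031, -0.001, 0.0]
ft_force: [0.5, -1.0, -4.3]
grip_width: 0.174
grasp_force: 70.7
```

Request:
carry_out(
  deltas=[
    [0.014,0,0.022,0,-1],
    [0.028,-0.002,0.045,0,-1],
    [0.028,-0.002,0.045,0,-1],
  ],
)

```text
clock: 23.38
position: [0.6355, -0.02, 0.2572]
ee_rot: [1.0, -0.031, -0.0, 0.0]
ft_force: [-0.2, -0.0, -4.3]
grip_width: 0.174
grasp_force: 70.7
```

```bash
python3 rel2.py; python3 -c "
from h import *
o=manip.get_obs();print(o['position'],o['ft_force'],o['torque'])"
```

```text
cam rel lid: up 0.145 left 0.01 n 0.108
hole dist corr 0.144
disc centre offset from cen (up,left) [-0.0029  0.002 ] n 73 res 0.0004  holes-corr offset -0.0019 -0.0002
stud axis local 105 [-0.0395 -0.0712] 0.0003
stud axis local 49 [-0.0347  0.0749] 0.0007
stud dist 0.1461
holes move lid by: up -0.0001 left 0.0043 gap n -0.0182 world [0.0004 0.0043 0.0001]
disc move lid by: up 0.0009 left 0.002 gap n -0.0181 world [0.001  0.0019 0.0005]
yaw of studs vs holes deg (about n) 3.37
[ 0.63553226 -0.01996033  0.25744088] [-0.10397918  0.21483524 -3.97687142] [-0.03712075  0.01644397  0.04743899]
```

Request:
carry_out(
  deltas=[
    [0.009,0,0.014,0,-1],
    [0.018,-0.001,0.028,0,-1],
    [0.018,-0.001,0.028,0,-1],
  ],
)

```text
clock: 23.8
position: [0.6383, -0.0201, 0.2536]
ee_rot: [1.0, -0.031, 0.0, 0.0]
ft_force: [-0.8, -1.3, -1.8]
grip_width: 0.173
grasp_force: 70.9
```

Request:
carry_out(
  deltas=[
    [0.009,0,0.014,0,-1],
    [0.011,-0.001,0.016,0,-1],
    [0.011,-0.001,0.016,0,-1],
  ],
)

```text
clock: 24.18
position: [0.6394, -0.0208, 0.2527]
ee_rot: [0.999, -0.032, -0.0, 0.001]
ft_force: [-10.5, -4.2, 10.0]
grip_width: 0.177
grasp_force: 73.0
```

```bash
cat > chk.py <<'E'
import io,contextlib
_b=io.StringIO()
with contextlib.redirect_stdout(_b): import rel2
r=rel2; F=r.F
print(_b.getvalue().splitlines()[-3:])
Y=r.cen+r.s.x[0]*r.xu+r.s.x[1]*r.yl
print('n lid',r.n.round(4),'nd(q)',F[:,2].round(4),'seal centre in q drum',(F.T@(Y-.010*r.n-r.q[:3])).round(4),'pos',r.o['position'].round(4),r.o['ft_force'].round(1),r.o['torque'].round(2))
E
python3 chk.py
```

```text
['holes move lid by: up 0.0016 left 0.003 gap n -0.0122 world [0.0016 0.0029 0.0009]', 'disc move lid by: up -0.0 left 0.0019 gap n -0.0121 world [0.0001 0.0018 0.    ]', 'yaw of studs vs holes deg (about n) 2.23']
n lid [-0.5095  0.0137  0.8604] nd(q) [-0.5463 -0.0246  0.8373] seal centre in q drum [0.0055 0.0008 0.0038] pos [ 0.6394 -0.0208  0.2527] [-10.2  -4.    9.9] [-0.15  2.17  0.49]
```

Request:
carry_out(
  deltas=[
    [0,0,0,0,-0.62],
    [0,0,0,0,-0.5],
    [0,0,0,0,-0.3],
    [0,0,0,0,-0.2],
    [0,0,0,0,-0.2],
  ],
  force=20,
)

```text
clock: 24.85
position: [0.64, -0.0197, 0.2511]
ee_rot: [1.0, -0.031, 0.0, -0.0]
ft_force: [-0.5, -0.0, 0.0]
grip_width: 0.398
grasp_force: 0.0
```

```bash
python3 chk.py
```

```text
['holes move lid by: up 0.002 left 0.0078 gap n -0.0083 world [0.0028 0.0073 0.0021]', 'disc move lid by: up 0.0014 left 0.0054 gap n -0.0084 world [0.0019 0.005  0.0015]', 'yaw of studs vs holes deg (about n) 8.11']
n lid [-0.5216 -0.0493  0.8518] nd(q) [-0.5463 -0.0246  0.8373] seal centre in q drum [ 0.0069 -0.0013 -0.0003] pos [ 0.64   -0.0198  0.251 ] [-0.2  0.2  0. ] [ 0.03 -0.02  0.01]
```

Request:
carry_out(
  deltas=[
    [0,0,-0.1,0,-0.2],
    [0,0,-0.3,0,-0.2],
    [0,0,-0.7,0,-0.2],
    [0,0,-0.7,0,-0.2],
  ],
)

```text
clock: 25.4
position: [0.6413, -0.0194, 0.3627]
ee_rot: [0.999, -0.031, 0.005, -0.0]
ft_force: [0.7, -0.6, -0.5]
grip_width: 0.402
grasp_force: 0.0
```

Request:
carry_out(
  deltas=[
    [0,-0.4,0,0,-0.2],
    [0,-0.8,0,0,-0.2],
    [0,-1,0,0,-0.2],
    [0,-1,0,0,-0.2],
  ],
)

```text
clock: 25.9
position: [0.6486, 0.1333, 0.3561]
ee_rot: [1.0, -0.029, -0.0, -0.001]
ft_force: [0.0, -0.5, 0.3]
grip_width: 0.403
grasp_force: 0.0
```

Request:
carry_out(
  deltas=[
    [0,-0.4,0,0,-0.2],
    [0,-0.8,0,0,-0.2],
    [0,-1,0,0,-0.2],
    [0,-1,0,0,-0.2],
  ],
)

```text
clock: 26.4
position: [0.6582, 0.2814, 0.3554]
ee_rot: [1.0, -0.03, -0.001, -0.0]
ft_force: [1.1, -0.3, -0.7]
grip_width: 0.404
grasp_force: 0.0
```

```bash
cat > fin.py <<'E'
from h import *
import io,contextlib
with contextlib.redirect_stdout(io.StringIO()): import d
qs={'top':d.fit(d.P[:d.n1]),'scene':None}
for nm in ('top','scene'):
  p=camera(nm);X=cloud(p);I=p['img']
  q=qs['top']
  T=d.loc(q,X.reshape(-1,3)).reshape(X.shape);r=np.hypot(T[...,0],T[...,1])
  m=np.isfinite(r)&(r<.073)&(abs(T[...,2]-.010)<.012)
  P=T[m]
  if len(P)<50: print(nm,len(P));continue
  k=np.ones(len(P),bool)
  for _ in range(6):
    A=np.c_[P[k,:2],np.ones(k.sum())];c=np.linalg.lstsq(A,P[k,2],rcond=None)[0]; e=P[:,2]-np.c_[P[:,:2],np.ones(len(P))]@c; k=abs(e)<.003
  print(nm,len(P),k.sum(),'slope x,y',c[:2].round(4),'top z centre',c[2].round(4),'(expect .010)')
  s=np.isfinite(r)&(r>.076)&(r<.095)&(T[...,2]>.013)&(T[...,2]<.03)
  a=np.degrees(np.arctan2(T[...,1],T[...,0]))
  for c in (-120,0,120):
    kk=s&(abs((a-c+180)%360-180)<15); print(' stud pts above ear',c,kk.sum(),T[kk].max(0).round(4) if kk.any() else '')
  hb=np.isfinite(r)&(T[...,2]>.046)&(T[...,2]<.066)&(r<.07)
  if hb.sum()>20:
    rr=cv2.minAreaRect((T[hb][:,:2]*1000).astype(np.float32));print(' bar',hb.sum(),rr,np.median(T[hb][:,2]).round(4))
E
python3 fin.py
```

```text
top 1724 1411 slope x,y [0.0016 0.0005] top z centre 0.0099 (expect .010)
 stud pts above ear -120 18 [-0.0375 -0.0632  0.0271]
 stud pts above ear 0 17 [0.0885 0.0106 0.0261]
 stud pts above ear 120 16 [-0.0323  0.0801  0.0275]
 bar 247 ((0.5078010559082031, -1.2797183990478516), (16.128128051757812, 114.21166229248047), 88.79756164550781) 0.0571
scene 994 825 slope x,y [0.0076 0.0032] top z centre 0.0106 (expect .010)
 stud pts above ear -120 23 [-0.0421 -0.0682  0.0242]
 stud pts above ear 0 19 [0.0851 0.0001 0.0259]
 stud pts above ear 120 22 [-0.0384  0.0774  0.0259]
 bar 213 ((0.1653594970703125, -2.998077392578125), (17.962879180908203, 117.41019439697266), 89.18844604492188) 0.0555
```

```bash
python3 -c "
from h import *
print(ticket.hand_in())"
```

```text
the job is handed in; nothing more can be done
None
```

The glass block is in the drum and the lid is seated flat on the rim with all three studs through its ears and let go. Final camera checks agree with that, and the job was handed in at about 26 s of robot time; the hand-in returned no verdict.

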